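Empty the sample tray and show it to the code reader

TASK

The measured samples are finished with: pick up the small tray by its handle, tip all four blocks out of it into the open bin, then carry the empty tray over to the code reader and hold it level, centred over the glass window, in line with the reader's length (either way round), about one centimetre above the glass. Never touch the reader, with the tray or with the robot, and leave the other things on the bench where they stand. Finish while still holding the tray there, hovering motionless: do not put it down or let it go.

Things in the scene. Friction and masses are not known exactly. Their poses are not given: they have to be found in the camera images.
- tray: sheet-steel scoop tray, 160 mm long (its x) x 110 mm wide (its y), floor 4 mm thick, side walls and back wall (at +x) 3 mm thick, their tops 34 mm above its underside; the front end (-x) is open, without wall or lip. A black carrying bar spans it over its middle (see tray_bar). About 0.3 kg empty, varying. Origin: centre of the underside; z up. It starts flat on the bench, on one side, with the reader on the other; which side varies.
- tray_bar (a point): centre of the tray's carrying bar, 91 mm above the tray's underside, straight above its origin. The bar runs along the tray's y, 110 mm long, 14 mm thick (along the tray's x) and 18 mm high (82 to 100 mm above the underside), flat-sided, with free space under it down to the blocks; a 14 mm wide upright at each end joins it to the side wall.
- block0: one of four equal stepped dark steel blocks: foot 28 (x) x 24 (y) x 12 mm with a 16 x 24 x 10 mm step on top at its -x end, 22 mm high overall, about 90 g; lies loose in the tray, stays put while that is carried level, and slides out of the open front once it is tipped down about 45 degrees. Origin: centre of its underside.
- block1: one of four equal stepped dark steel blocks: foot 28 (x) x 24 (y) x 12 mm with a 16 x 24 x 10 mm step on top at its -x end, 22 mm high overall, about 90 g; lies loose in the tray, stays put while that is carried level, and slides out of the open front once it is tipped down about 45 degrees. Origin: centre of its underside.
- block2: one of four equal stepped dark steel blocks: foot 28 (x) x 24 (y) x 12 mm with a 16 x 24 x 10 mm step on top at its -x end, 22 mm high overall, about 90 g; lies loose in the tray, stays put while that is carried level, and slides out of the open front once it is tipped down about 45 degrees. Origin: centre of its underside.
- block3: one of four equal stepped dark steel blocks: foot 28 (x) x 24 (y) x 12 mm with a 16 x 24 x 10 mm step on top at its -x end, 22 mm high overall, about 90 g; lies loose in the tray, stays put while that is carried level, and slides out of the open front once it is tipped down about 45 degrees. Origin: centre of its underside.
- bin: grey open-topped square bin, fixed to the bench, 180 x 180 mm outside, 100 mm high, walls 5 mm. Origin: centre of its underside; axes along its sides.
- reader: code reader, fixed to the bench: a low block 220 mm long (its x) x 180 mm wide (its y), 40 mm high, with a dark glass window 120 x 80 mm flush in the middle of its top and, along both long sides, a black guard cheek 200 mm long, 12 mm thick, rising 30 mm above the glass (to 70 mm above the bench); 150 mm clear between the cheeks, both short ends open. Origin: centre of its underside.
- window (a point): centre of the reader's glass, 40 mm above the bench; axes as the reader's (x along its length, z up).
- square: bystander: steel cylinder standing on end, 48 mm diameter, 130 mm high, loose. Origin: centre of its underside.
- gauge: bystander: dial gauge on a round foot, 56 mm diameter, thin column, 147 mm high overall, loose. Origin: centre of its underside.
- casket: bystander: closed wooden box 60 x 90 x 35 mm high, loose. Origin: centre of its underside.
- ringgauge: bystander: dark steel ring lying flat, 60 mm outside, 30 mm bore, 20 mm high, loose. Origin: centre of its underside.
Things that resemble listed ones, but are neither listed nor needed, are in the scene too. Leave any yellow look-alike of the block2 alone. Leave any orange look-alike of the block1 alone.

How it is judged (in metres and radians):
On the way, in this order (a step that is already met when the one before it is completed fails the run):
1. the tray is lifted and being tipped at the bin (angle between tray's own z axis and vertical above 0.25 rad and height (world z) of tray above 0.08 m and horizontal distance between tray and bin below 0.25 m and contact force between the fingers and tray above 1 N).
2. all four blocks lie in the bin (x of block0 in the frame of bin between -0.088 and 0.088 m and y of block0 in the frame of bin between -0.088 and 0.088 m and z of block0 in the frame of bin between -0.002 and 0.085 m and x of block1 in the frame of bin between -0.088 and 0.088 m and y of block1 in the frame of bin between -0.088 and 0.088 m and z of block1 in the frame of bin between -0.002 and 0.085 m and x of block2 in the frame of bin between -0.088 and 0.088 m and y of block2 in the frame of bin between -0.088 and 0.088 m and z of block2 in the frame of bin between -0.002 and 0.085 m and x of block3 in the frame of bin between -0.088 and 0.088 m and y of block3 in the frame of bin between -0.088 and 0.088 m and z of block3 in the frame of bin between -0.002 and 0.085 m), for 0.2 s.
At the end, for the whole second after the job is handed in: All four blocks rest in the bin; the gripped tray hangs still, not touching the reader, underside 3 to 20 mm above the glass, centre within 15 mm of the window centre, level within 0.12 rad, its length within 0.14 rad of the reader's, either way round (all of step 2 and linear speed of each of block0, block1, block2, block3 below 0.05 m/s and horizontal distance between tray and window below 0.015 m and z of tray in the frame of window between 0.003 and 0.02 m and angle between the x axis of tray and the x axis of reader, either way round below 0.14 rad and angle between tray's own z axis and vertical below 0.12 rad and contact force between tray and reader below 0.2 N and contact force between the fingers and tray above 2 N and linear speed of tray below 0.02 m/s); the arm keeps its last pose, push and grip.
It fails at once if the tray touches the reader (contact force between tray and reader above 0.5 N).
It fails at once if the robot touches the reader (contact force between any of the fingers, the arm and reader above 0.5 N).
It fails at once if a bystander is moved over 15 mm or toppled (distance of any of square, gauge, casket, ringgauge from where it was at the start of the episode above 0.015 m or angle between any of square, gauge, casket, ringgauge's own z axis and vertical above 0.3 rad).
It also fails if it takes over 61 s, if anything falls off the work surface, if the arm or the gripper's body presses on something with over 40 N, if the wrist force passes 120 N, or if a joint passes its speed limit or range.

ROBOT

A 6-joint arm with a two-finger parallel gripper is mounted at the origin on the work surface. World frame = base frame: x ahead of the robot, y to its left, z up, the work surface at z = 0. Lengths are in mm, angles in rad, forces in N, time in s.
With the tool pointing down it reaches from about 325 to 850 mm from the base axis. Payload 4.4 kg.
Tool frame: the origin (TCP) lies at the very end of the fingers, on their centre line; the grasp point (between the pads) lies 19 mm behind it; z points along the fingers, y is the line along which they close (so a half turn about z gives the same grasp; the last joint's range is limited). The gripper opens to 94 mm and grips with 3 to 60 N. Pads are 16 mm wide; open, the fingers measure 119 mm over their backs; the gripper's body (75 mm by 177 mm) begins 78 mm behind the grasp point.
Start: joints at [-1.474, 0.207, 1.542, -0, 1.393, -0.15], TCP at [140.461, -557.582, 205.447] pointing down, gripper open.
Joint ranges: [-2.73, 2.73], [-0.86, 2.22], [0.23, 2.46], [-1.11, 4.25], [0.08, 2.63], [-2.82, 2.82]. Speed limits (rad/s): [2.79, 2.79, 3.14, 3.14, 3.14, 3.14].

INTERFACE

Orientations are given as a unit quaternion [w, x, y, z].
In Python, from bench import manip, cams gives the robot as it stands.
- The arm moves only by the shell command python3 -m creep 'ROWS' [FORCE]. ROWS is text: rows parted by semicolons, each of 5 numbers parted by spaces: the shift along the tool's x, y, z in mm, then the turn about the tool's z in rad, then the closure, from 0 (fully open) to 1 (shut). In form: tx ty tz twist hand; .... A call has 1 to 12 rows; each row is the pose to reach, as a shift and turn from the pose commanded when the call began, along the tool's axes at that moment; what a row does not reach only later rows make up. A row lasts 1/8 s, in which the tool goes at most 62.5 mm and 10.7 degrees, less where a joint would pass 70% of its speed; a pose out of reach is approached as far as the arm can. A call with a gripper value outside its range is refused whole. The fingers move at their own pace and stop on an object; FORCE is the grip in N (left out, the last holds). Time passes only in rows, so rows that repeat a pose let the fingers close. It gives the time, the measured TCP pose, the force, the opening and the grip force at its end, in the units of the state.
- manip.get_state(): the state, without advancing time (a new reading comes with each control period).
- cams.grab_frame(name): name is "scene" or "top"; returns the picture (420x560x3 uint8, red, green, blue); there is no depth.
- cams.camera_model(name): a dict with "mtx" (3x3 intrinsics, pixels), "extrinsics" (4x4, takes a point from camera to world coordinates). Camera axes: x right, y up, looking along -z (the intrinsics and any distortion apply to the point x, -y, -z); pixel columns grow to the right and rows downward; lengths in mm; the calibration is good to about 2 mm. A picture is of the moment at which its call begins. camera_model takes no time and is no camera call.
- manip.hand_in(): hands the job in; it is judged then, once.
Trained networks look in the newest picture that a camera, given by its name, has taken for a name from the list of things; names that differ only in an ending like _2 or _b are one class to them, and where a whole thing is asked for, a point or a joint stands for the part that bears it (a point fixed in the world has none). Each returns a list of dicts, best first, with "confidence" (0 to 1); they miss things now and then, are a little off and sometimes report something else, mostly with a low value. They report only what shows in the picture. A call takes as long as a camera call. They do not tell look-alikes from the thing itself.
- cams.masks_of(name, camera): "region" (420x560 bool, what is visible of it) and "location" ([column, row] in pixels, amid what is visible of it).
- cams.spot_point(name, camera): "location" ([column, row] in pixels: a listed point, or the origin of a listed thing).
The state is a dict: "time": time; "q": joint angles; "joint_velocities": joint speeds; "joint_torque": joint torques, N m; "tcp_pos": TCP position; "ee_rot": TCP orientation; "force": force on the tool from outside, world axes, zero at the start; "torque": the same for the moment, N m; "finger_gap": finger opening in mm; "finger_force": force on a finger pad.
Only numpy, scipy, OpenCV 4.12 (cv2) and the standard library are available. Lean on these libraries where they do the work, as an engineer would, in place of code of your own. Each camera call takes 0.05 s, during which the arm holds its last target. There are 200 camera calls.

## Working session

There is one attempt and no reset: what is moved stays moved. The work goes in short steps, Python scripts to look and compute and a shell command to move; the robot and the scene stay as the last step left them, time stands still between calls to the robot, and variables do not carry over. Pictures are saved under pics/ and viewed, at most 10 in all, crops included, and the job is handed in when it is done.

```bash
mkdir -p pics; cat > h.py <<'E'
import numpy as np, cv2
from bench import manip, cams
def proj(c,P):
    m=cams.camera_model(c);T=np.linalg.inv(np.array(m["extrinsics"]));K=np.array(m["mtx"])
    P=np.atleast_2d(P);p=P@T[:3,:3].T+T[:3,3];p=p*[1,-1,-1];u=p@K.T;return u[:,:2]/u[:,2:]
def back(c,uv,z):
    m=cams.camera_model(c);E=np.array(m["extrinsics"]);K=np.array(m["mtx"])
    d=np.linalg.solve(K,[uv[0],uv[1],1])*[1,-1,-1];d=E[:3,:3]@d;o=E[:3,3]
    return o+d*(z-o[2])/d[2]
def save(c,n):
    f=np.asarray(cams.grab_frame(c));cv2.imwrite(f"pics/{n}.png",f[:,:,::-1]);return f
E
python3 - <<'E'
from h import *
for c in("top","scene"):
    m=cams.camera_model(c);print(c,{k:np.round(v,2).tolist() if k!='x' else 0 for k,v in m.items() if not isinstance(v,str)})
    save(c,c+"0")
Z=dict(tray=0,tray_bar=91,bin=0,reader=0,window=40,square=0,gauge=0,casket=0,ringgauge=0)
for n,z in Z.items():
  for c in("top","scene"):
    print(n,c,[(round(r["confidence"],2),np.round(r["location"]).tolist(),np.round(back(c,r["location"],z)).tolist()) for r in cams.spot_point(n,c)[:3]])
E
```

```text
top {'mtx': [[542.38, 0.0, 277.58], [0.0, 542.38, 207.14], [0.0, 0.0, 1.0]], 'extrinsics': [[0.0, 0.98, -0.2, 197.02], [-1.0, 0.0, 0.02, 14.26], [0.02, 0.2, 0.98, 1594.63], [0.0, 0.0, 0.0, 1.0]]}
scene {'mtx': [[448.91, 0.0, 283.17], [0.0, 448.91, 217.15], [0.0, 0.0, 1.0]], 'extrinsics': [[0.55, -0.67, 0.5, 1027.77], [0.84, 0.43, -0.34, -356.68], [0.01, 0.61, 0.8, 908.25], [0.0, 0.0, 0.0, 1.0]]}
tray top [(0.81, [390.0, 235.0], [436.0, -356.0, 0.0])]
tray scene [(0.77, [136.0, 286.0], [441.0, -357.0, 0.0]), (0.74, [244.0, 322.0], [649.0, -195.0, 0.0]), (0.73, [299.0, 264.0], [591.0, -12.0, 0.0])]
tray_bar top [(0.55, [399.0, 228.0], [441.0, -360.0, 91.0]), (0.25, [144.0, 229.0], [436.0, 353.0, 91.0])]
tray_bar scene [(0.7, [125.0, 263.0], [436.0, -356.0, 91.0])]
bin top [(0.86, [275.0, 188.0], [579.0, -13.0, 0.0])]
bin scene [(0.92, [301.0, 266.0], [598.0, -11.0, 0.0])]
reader top [(0.89, [147.0, 228.0], [455.0, 366.0, 0.0])]
reader scene [(0.96, [381.0, 164.0], [447.0, 366.0, -0.0])]
window top [(0.91, [144.0, 227.0], [451.0, 368.0, 40.0]), (0.74, [303.0, 261.0], [354.0, -93.0, 40.0]), (0.21, [204.0, 162.0], [646.0, 199.0, 40.0])]
window scene [(0.92, [382.0, 154.0], [445.0, 361.0, 40.0])]
square top [(0.76, [206.0, 164.0], [653.0, 196.0, 0.0])]
square scene [(0.63, [303.0, 268.0], [607.0, -11.0, 0.0])]
gauge top [(0.82, [344.0, 166.0], [647.0, -224.0, 0.0])]
gauge scene [(0.72, [244.0, 324.0], [653.0, -198.0, 0.0]), (0.66, [136.0, 286.0], [442.0, -355.0, 0.0])]
casket top [(0.96, [237.0, 263.0], [352.0, 100.0, 0.0])]
casket scene [(0.92, [282.0, 185.0], [363.0, 87.0, 0.0]), (0.29, [300.0, 266.0], [598.0, -14.0, 0.0])]
ringgauge top [(0.57, [303.0, 261.0], [357.0, -96.0, 0.0]), (0.24, [276.0, 186.0], [586.0, -16.0, 0.0])]
ringgauge scene [(0.57, [222.0, 212.0], [358.0, -90.0, 0.0]), (0.52, [156.0, 290.0], [474.0, -321.0, 0.0])]
```

View pics/top0.png

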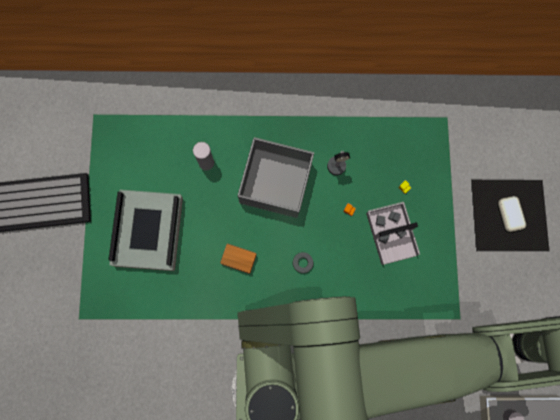

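View pics/scene0.png

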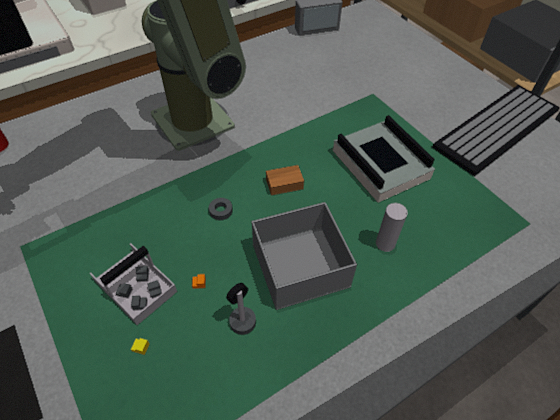

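```bash
python3 - <<'E'
import cv2,numpy as np
t=cv2.imread("pics/top0.png");s=cv2.imread("pics/scene0.png")
def c(im,x,y,w,h,k): return cv2.resize(im[y:y+h,x:x+w],(400,300),interpolation=cv2.INTER_CUBIC)
a=c(t,350,190,100,75,4);b=c(s,85,240,100,75,4);d=c(t,225,130,100,75,4);e=c(t,100,185,100,75,4)
e=c(t,95,182,120,90,0)
cv2.imwrite("pics/crop1.png",np.vstack([np.hstack([a,b]),np.hstack([d,e])]))
E
```

```text
(no output)
```

View pics/crop1.png

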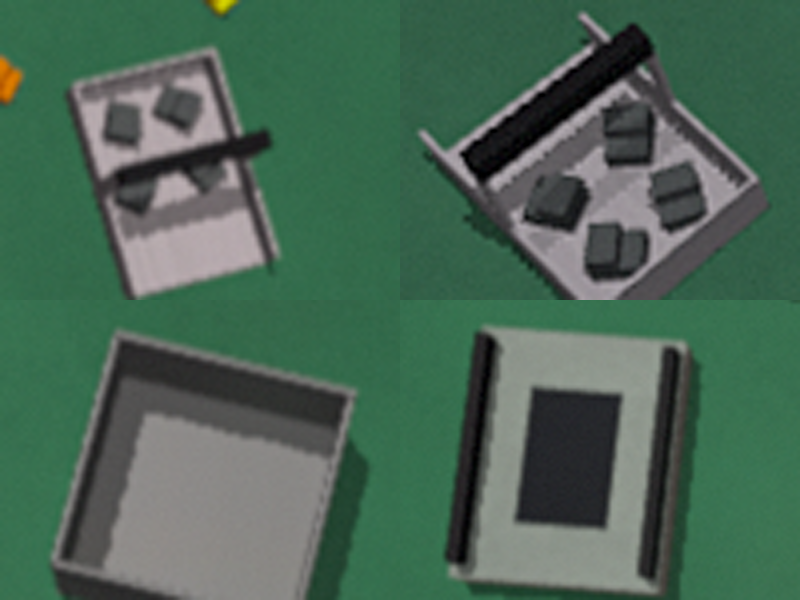

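```bash
cat > fit.py <<'E'
from h import *
from scipy.optimize import least_squares
def fit(c,L,px,x0,zfree=False):
    L=np.array(L,float);px=np.array(px)
    def W(p):
        R=np.array([[np.cos(p[2]),-np.sin(p[2])],[np.sin(p[2]),np.cos(p[2])]])
        return np.c_[L[:,:2]@R.T+p[:2],L[:,2]]
    r=least_squares(lambda p:((proj(c,W(p))-px).ravel()),x0,x_scale=[10,10,.1],loss='soft_l1')
    return r.x,np.round(np.hypot(*r.fun.reshape(-1,2).T),1)
E
python3 - <<'E'
from fit import *
t=fit("top",[[80,55,34],[80,-55,34],[-80,-55,34],[-80,55,2],[0,55,95],[0,-55,95]],[[368.7,211.2],[403.5,202.5],[418.7,254.2],[382.5,264.2],[379.5,233],[417.5,225]],[438,-356,.25])
b=fit("top",[[90,90,100],[90,-90,100],[-90,90,100]],[[254.5,138.2],[313.7,152.5],[238.7,196.2]],[580,-14,-.2])
r=fit("top",[[60,40,40],[60,-40,40],[-60,-40,40],[-60,40,40]],[[134.6,208.4],[161.6,210.5],[156.8,250.4],[130.1,248.6]],[450,366,-.1])
for n,v in zip(("tray","bin","win"),(t,b,r)):print(n,np.round(v[0],3),v[1])
s=manip.get_state();print(s)
from scipy.spatial.transform import Rotation as R
q=s["ee_rot"];Rm=R.from_quat([q[1],q[2],q[3],q[0]]).as_matrix();print(Rm.round(3))
d=np.array([t[0][0],t[0][1],72])-s["tcp_pos"];print("shift tool",Rm.T@d)
print("tool y yaw",np.arctan2(Rm[1,1],Rm[0,1]))
E
```

```text
tray [ 4.38249e+02 -3.58809e+02  2.44000e-01] [0.7 0.6 0.9 1.6 0.9 0.5]
bin [ 5.93952e+02 -1.61370e+01 -2.42000e-01] [0.6 1.1 0.7]
win [ 4.43989e+02  3.61125e+02 -6.70000e-02] [0.4 0.7 0.7 0.8]
{'time': 1.0, 'q': array([-1.47448754e+00,  2.06555437e-01,  1.54151160e+00,  1.17160179e-06,
        1.39348118e+00, -1.50474092e-01]), 'joint_velocities': array([ 0.0023306 ,  0.00140344,  0.00012738, -0.00025454,  0.00072584,
        0.00098504]), 'joint_torque': array([ 1.50290874e-03, -3.70886350e+01, -2.81768739e+01,  6.99620135e-02,
        2.75066646e-02, -2.29908721e-05]), 'tcp_pos': array([ 140.46861834, -557.58413755,  205.46649291]), 'ee_rot': array([ 2.22268244e-05,  9.92396943e-01,  1.23078462e-01, -2.52786980e-08]), 'force': array([-0.98532667,  0.00878738, -0.3470074 ]), 'torque': array([-0.02679724, -0.02724569, -0.02249506]), 'finger_force': 0.0, 'finger_gap': 94.16712087517024}
[[ 0.97   0.244  0.   ]
 [ 0.244 -0.97  -0.   ]
 [-0.     0.    -1.   ]]
shift tool [ 337.31688135 -120.01596334  133.45933673]
tool y yaw -1.3240136507849065
```

```bash
python3 -m creep '56 -20 0 -0.18 0; 112 -40 0 -0.36 0; 168 -60 0 -0.54 0; 224 -80 0 -0.72 0; 280 -100 0 -0.9 0; 337 -120 0 -1.08 0; 337 -120 0 -1.26 0; 337 -120 0 -1.44 0; 337 -120 0 -1.568 0; 337 -120 0 -1.568 0;337 -120 0 -1.568 0' 25; python3 - <<'E'
from h import *
save("scene","s1");save("top","t1")
s=manip.get_state();print(s["tcp_pos"],s["ee_rot"],s["q"])
for c in("top","scene"):
    print([(r["confidence"],back(c,r["location"],91).round(1)) for r in cams.spot_point("tray_bar",c)[:2]])
E
```

```text
time: 2.38
tcp_pos: [437.9, -358.9, 205.4]
ee_rot: [0.0, 0.617, 0.787, 0.0]
force: [0.1, 0.6, -0.0]
finger_gap: 93.8
finger_force: 0.0
[ 437.84815855 -358.96886485  205.45589676] [-1.09737581e-05  6.16314460e-01  7.87500150e-01  8.18379552e-06] [-8.39574589e-01  1.88040104e-01  1.56352679e+00  1.24870404e-05
  1.39005023e+00 -1.08226509e+00]
[(0.64, array([ 445.5, -356.7,   91. ]))]
[(0.71, array([ 447.6, -360.9,   91. ]))]
```

View pics/s1.png

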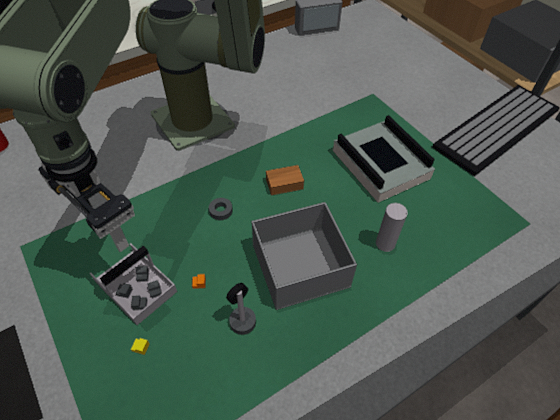

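```bash
python3 -m creep '0 0 45 0 0; 0 0 90 0 0; 0 0 133 0 0; 0 0 133 0 0; 0 0 133 0 1; 0 0 133 0 1; 0 0 133 0 1; 0 0 133 0 1;0 0 133 0 1;0 0 133 0 1;0 0 133 0 1;0 0 133 0 1' 30
```

```text
time: 4.08
tcp_pos: [438.1, -358.8, 72.4]
ee_rot: [0.0, 0.616, 0.788, 0.0]
force: [7.4, 1.5, -1.8]
finger_gap: 17.6
finger_force: 2.6
```

```bash
python3 -m creep '0 0 0 0 1; 0 0 0 0 1; 0 0 0 0 1;0 0 0 0 1' 30; python3 -m creep '0 0 -15 0 1; 0 0 -30 0 1; 0 0 -30 0 1; 0 0 -30 0 1' 30; python3 -c "
from h import *
save('scene','s2')
f=cv2.imread('pics/s2.png');cv2.imwrite('pics/s2c.png',cv2.resize(f[180:330,60:260],(800,600)))"
```

```text
time: 4.58
tcp_pos: [438.1, -358.8, 72.4]
ee_rot: [0.0, 0.616, 0.788, 0.0]
force: [2.0, 0.2, -1.2]
finger_gap: 13.6
finger_force: 30.0
time: 5.08
tcp_pos: [437.6, -358.7, 102.4]
ee_rot: [-0.0, 0.616, 0.788, -0.0]
force: [-0.6, 1.8, -6.5]
finger_gap: 14.0
finger_force: 30.0
```

View pics/s2c.png

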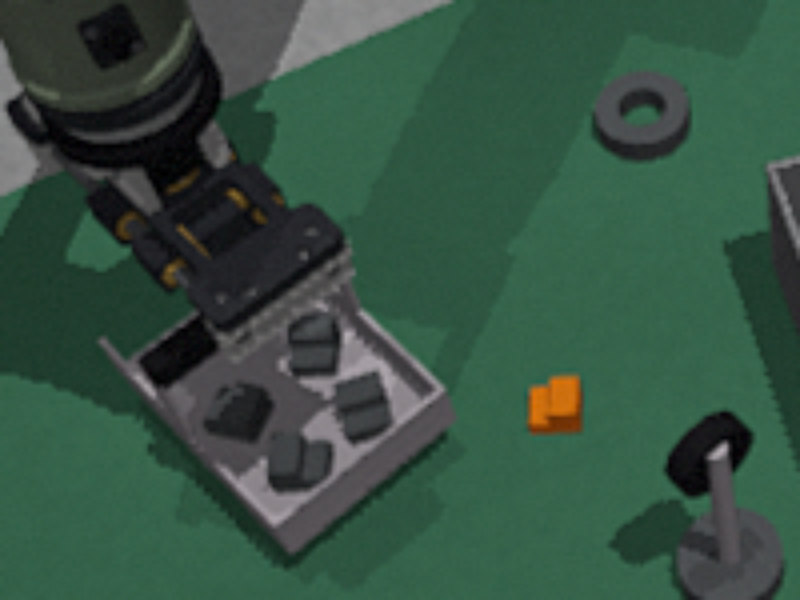

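```bash
python3 -m creep '0 0 -25 0 1; 0 0 -60 0 1; 0 0 -100 0 1; 11 11 -125 0.02 1; 33 33 -130 0.06 1; 61 60 -130 0.11 1; 90 89 -130 0.16 1; 119 117 -130 0.21 1; 149 147 -130 0.26 1; 180 177 -130 0.32 1; 210 206 -130 0.38 1; 235 231 -130 0.43 1' 30; python3 -c "
from h import *
print(manip.get_state()['tcp_pos'],manip.get_state()['ee_rot'])"
```

```text
time: 6.62
tcp_pos: [605.1, -73.2, 231.1]
ee_rot: [-0.001, 0.77, 0.638, -0.001]
force: [0.1, -0.5, -7.0]
finger_gap: 13.9
finger_force: 30.0
[605.13623816 -73.22930258 231.14445854] [-1.06652985e-03  7.70023330e-01  6.38014492e-01 -6.64691840e-04]
```

```bash
python3 -m creep '22 8 0 0.02 1; 40 14 0 0.04 1; 51 18 0 0.056 1; 54 19 10 0.056 1; 54 19 25 0.056 1; 54 19 38 0.056 1; 54 19 40 0.056 1; 54 19 40 0.056 1' 20; python3 -c "
from h import *
a=save('scene','s3');b=save('top','t3')
o=np.hstack([cv2.resize(a[150:330,200:380],(400,400)),cv2.resize(b[110:230,220:340],(400,400))])
cv2.imwrite('pics/c3.png',o[:,:,::-1])"
```

```text
time: 7.62
tcp_pos: [633.8, -25.8, 192.1]
ee_rot: [-0.0, 0.787, 0.616, -0.0]
force: [-0.2, -0.9, -7.1]
finger_gap: 13.8
finger_force: 20.0
```

View pics/c3.png

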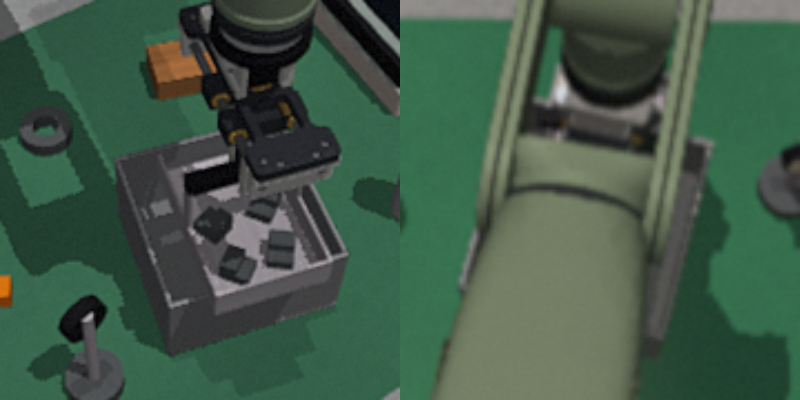

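```bash
python3 -m creep '0 0 10 0 1; 0 0 18 0 1; -5 0 22 0 1; 0 -5 23 0 1; 0 -10 27 0 1; 0 -16 31 0 1; 0 -22 35 0 1; 0 -22 35 0 1' 20
```

```text
time: 8.72
tcp_pos: [611.7, -19.9, 156.9]
ee_rot: [-0.001, 0.787, 0.617, -0.0]
force: [0.6, 0.3, 2.1]
finger_gap: 17.2
finger_force: 20.0
```

```bash
python3 -m creep '0 -3 3 0 1; 0 -6 7 0 1; 0 -10 12 0 1; 0 -13 17 0 1; 0 -15 20 0 1; 0 -16 23 0 1; 0 -16 23 0 1' 20; python3 -c "
from h import *
a=save('scene','s4')
cv2.imwrite('pics/c4.png',cv2.resize(a[150:330,180:400],(733,600))[:,:,::-1])"
```

```text
time: 9.6
tcp_pos: [594.5, -15.6, 133.2]
ee_rot: [-0.002, 0.787, 0.617, -0.002]
force: [-6.2, 2.9, 5.4]
finger_gap: 19.5
finger_force: 20.0
```

View pics/c4.png

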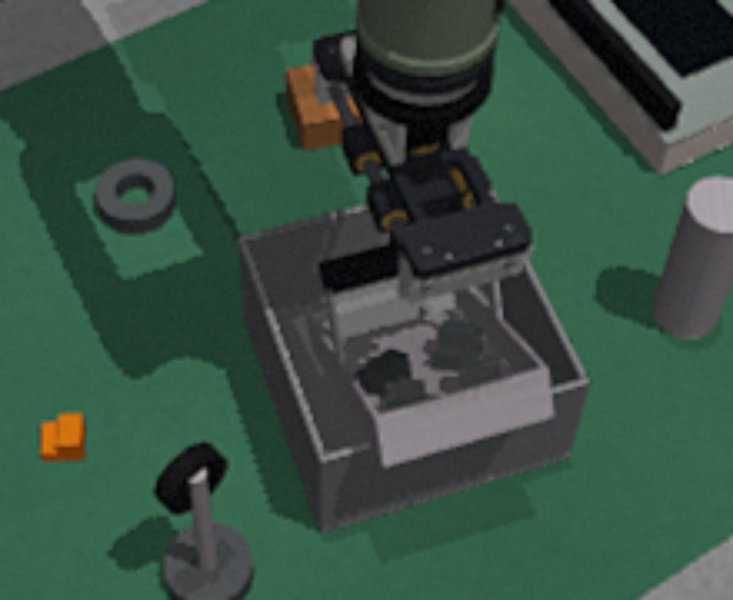

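```bash
python3 -m creep '0 0 4 0 1; 0 -1 8 0 1; 0 -2 12 0 1; 0 -3 15 0 1; 0 -3 15 0 1' 20; python3 -m creep '0 0 4 0 1; 0 -1 8 0 1; 0 -2 12 0 1; 0 -2 12 0 1' 20;  python3 -c "
from h import *
a=save('scene','s5')
cv2.imwrite('pics/c5.png',cv2.resize(a[150:330,180:400],(733,600))[:,:,::-1])"
```

```text
time: 10.28
tcp_pos: [586.5, -13.6, 115.7]
ee_rot: [-0.007, 0.787, 0.617, -0.006]
force: [-14.2, 4.6, 5.4]
finger_gap: 20.5
finger_force: 20.0
time: 10.78
tcp_pos: [582.4, -12.5, 102.5]
ee_rot: [-0.009, 0.787, 0.617, -0.007]
force: [-16.7, 4.3, 4.3]
finger_gap: 21.2
finger_force: 20.0
```

View pics/c5.png

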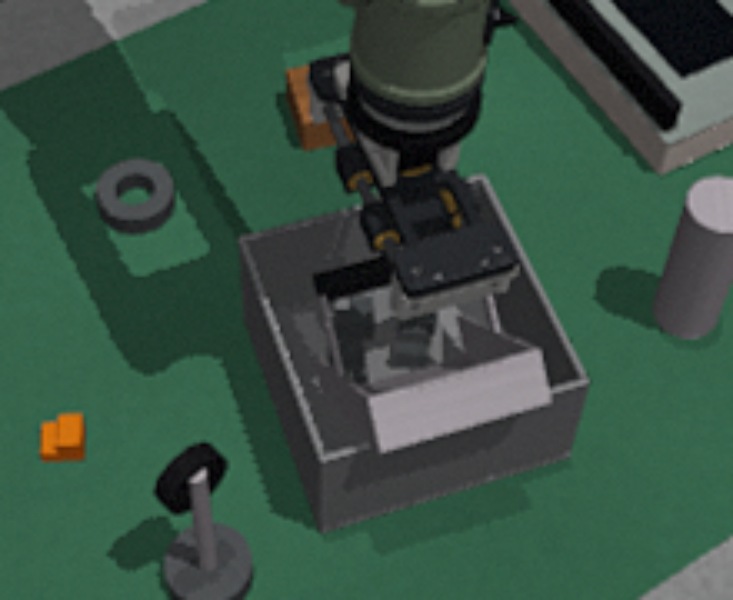

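```bash
cat > tilt.py <<'E'
from fit import *
B=np.array([595,-15.]);yw=-.242
def tilt(L,px,cam="scene"):
    px=np.array(px)/3.332+[180,150]
    def W(p):
        th=p[3];L_=np.array(L,float)
        # tray x' = bin x'; front(-x) down by th
        x=L_[:,0]*np.cos(th)+(-L_[:,2])*np.sin(th); z=L_[:,0]*np.sin(th)+L_[:,2]*np.cos(th)
        x=x+p[0];y=L_[:,1]+p[1];c,s=np.cos(yw),np.sin(yw)
        return np.c_[B[0]+c*x-s*y,B[1]+s*x+c*y,z+p[2]]
    r=least_squares(lambda p:(proj(cam,W(p))-px).ravel(),[60,0,80,.6],x_scale=[10,10,10,.1])
    return r.x,np.round(r.fun,1),W
E
python3 - <<'E'
from tilt import *
L=[[80,-55,34],[80,55,34],[80,-55,0],[80,55,0]]
p,e,W=tilt(L,[[370,400],[543,348],[380,452],[550,402]])
print("x' y' z th",p.round(3),np.degrees(p[3]),e)
s,c=np.sin(p[3]),np.cos(p[3]);print("bar",p[0]-91*s,p[2]+91*c,"front",p[0]-80*c,p[2]-80*s)
L=L+[[0,-55,100],]
p,e,W=tilt(L,[[370,400],[543,348],[380,452],[550,402],[316,275]])
print("x' y' z th",p.round(3),np.degrees(p[3]),e)
s,c=np.sin(p[3]),np.cos(p[3]);print("bar",p[0]-91*s,p[2]+91*c,"front",p[0]-80*c,p[2]-80*s)
E
```

```text
x' y' z th [46.069 -1.093 75.992  0.655] 37.526602204843854 [-0.1  0.  -0.2  0.3  0.1  0.1  0.2 -0.5]
bar -9.362213066529527 148.16109691065867 front -17.377057813602278 27.261294331496778
x' y' z th [50.056  1.794 60.131  0.788] 45.1727178819094 [-0.  -0.3 -0.8  0.3  0.8  0.3  0.4 -0.1 -0.4 -0.2]
bar -14.484810609295607 124.28333391972495 front -6.342173377055502 3.392070964521544
```

```bash
python3 -m creep '0 5 -5 0 1; 0 10 -10 0 1; 0 15 -15 0 1; 0 15 -15 0 1; 0 15 -15 0 1' 20;  python3 -c "
from h import *
a=save('scene','s6')
cv2.imwrite('pics/c6.png',cv2.resize(a[150:330,180:400],(733,600))[:,:,::-1])"
```

```text
time: 11.45
tcp_pos: [586.3, -13.4, 114.7]
ee_rot: [-0.019, 0.787, 0.617, -0.016]
force: [-36.1, 9.0, 12.8]
finger_gap: 21.0
finger_force: 20.0
```

View pics/c6.png

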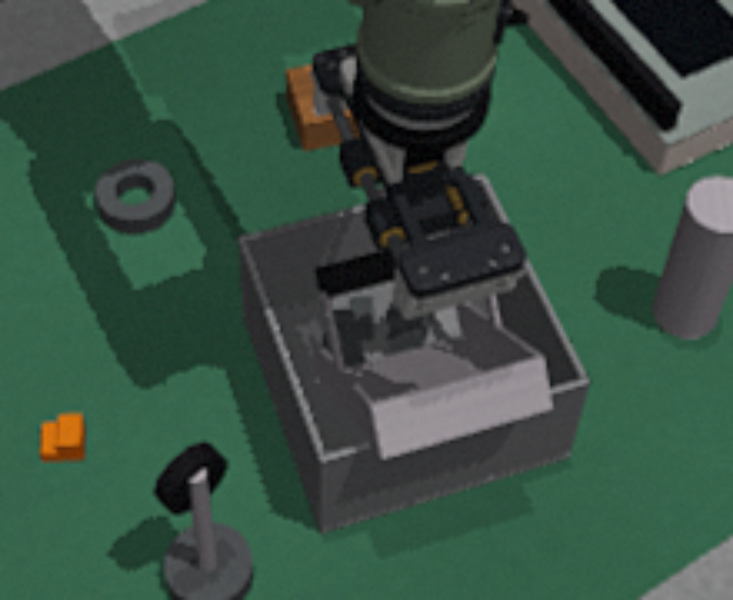

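```bash
python3 -m creep '0 -3 -3 0 1; 0 -6 -6 0 1; 0 -8 -9 0 1; 0 -8 -9 0 1; 0 -8 -9 0 1;0 -8 -9 0 1' 20;  python3 -c "
from h import *
a=save('scene','s7')
cv2.imwrite('pics/c7.png',cv2.resize(a[150:330,180:400],(733,600))[:,:,::-1])"
```

```text
time: 12.25
tcp_pos: [591.9, -15.0, 127.9]
ee_rot: [-0.007, 0.787, 0.617, -0.005]
force: [-12.7, 4.0, 4.1]
finger_gap: 19.7
finger_force: 20.0
```

View pics/c7.png

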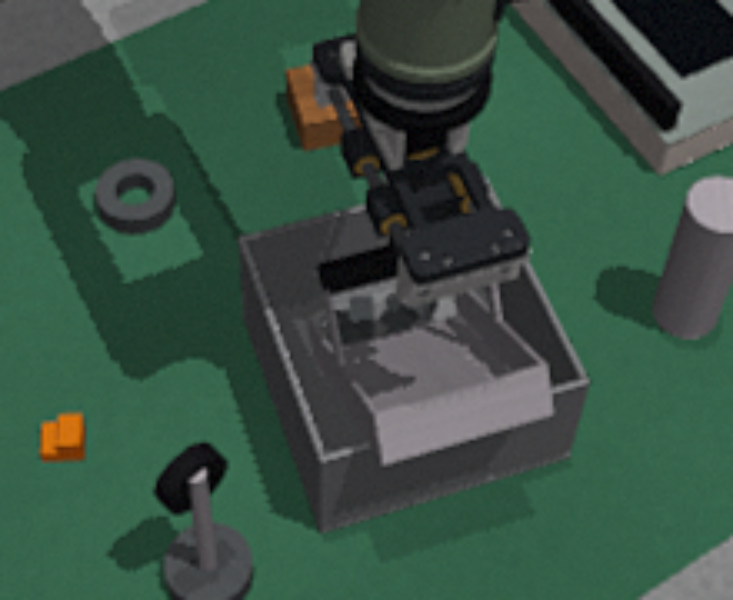

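```bash
python3 -m creep '0 1 3 0 1; 0 1 6 0 1; 0 1 9 0 1; 0 1 12 0 1; 0 1 14 0 1; 0 1 14 0 1' 20;  cat > blk.py <<'E'
from tilt import *
def tobin(P): d=P[:2]-B;c,s=np.cos(yw),np.sin(yw);return np.round([c*d[0]+s*d[1],-s*d[0]+c*d[1]])
def look(tag):
    save('scene',tag)
    for r in cams.masks_of("block0","scene")[:9]:
        print(round(r["confidence"],2),np.round(r["location"]).tolist(),"area",int(r["region"].sum()),"z10",tobin(back("scene",r["location"],10)),"z40",tobin(back("scene",r["location"],40)),"z80",tobin(back("scene",r["location"],80)))
E
python3 -c "
from blk import *
look('s8')"
```

```text
time: 13.05
tcp_pos: [585.1, -13.1, 111.4]
ee_rot: [-0.014, 0.787, 0.617, -0.011]
force: [-26.4, 7.7, 10.1]
finger_gap: 20.8
finger_force: 20.0
0.67 [299.0, 247.0] area 112 z10 [-43.  17.] z40 [-25.   9.] z80 [-0. -2.]
0.6 [139.0, 344.0] area 234 z10 [  75. -380.] z40 [  89. -375.] z80 [ 108. -369.]
0.53 [197.0, 280.0] area 171 z10 [ -33. -235.] z40 [ -15. -235.] z80 [   9. -234.]
0.48 [284.0, 257.0] area 102 z10 [-28. -26.] z40 [-10. -33.] z80 [ 14. -42.]
```

```bash
python3 -m creep '0 0 0 0 1; 0 0 0 0 1; 0 0 2 0 1; 0 0 2 0 1;0 0 2 0 1' 10;python3 -c "
from blk import *
look('s9')"
```

```text
time: 13.78
tcp_pos: [588.7, -14.1, 110.2]
ee_rot: [-0.01, 0.787, 0.617, -0.009]
force: [-19.0, 5.4, 4.8]
finger_gap: 29.5
finger_force: 10.0
0.61 [288.0, 246.0] area 102 z10 [-53.  -7.] z40 [-35. -14.] z80 [-10. -24.]
0.59 [288.0, 257.0] area 69 z10 [-25. -19.] z40 [ -8. -26.] z80 [ 16. -36.]
0.52 [199.0, 281.0] area 148 z10 [ -29. -231.] z40 [ -11. -231.] z80 [  13. -231.]
0.46 [140.0, 344.0] area 208 z10 [  77. -379.] z40 [  91. -374.] z80 [ 110. -367.]
0.41 [299.0, 250.0] area 100 z10 [-35.  13.] z40 [-17.   5.] z80 [ 7. -6.]
```

```bash
python3 -m creep '0 -3 0 0 1; 0 -6 0 0 1; 0 -8 -2 0 1; 0 -8 -2 0 1;0 -8 -2 0 1' 25;python3 -c "
from blk import *
look('s10')"
```

```text
time: 14.5
tcp_pos: [591.8, -15.2, 116.5]
ee_rot: [-0.001, 0.787, 0.617, -0.0]
force: [-0.7, 1.1, -3.2]
finger_gap: 20.6
finger_force: 25.0
0.69 [286.0, 248.0] area 96 z10 [-51. -14.] z40 [-32. -21.] z80 [ -8. -30.]
0.64 [298.0, 251.0] area 113 z10 [-33.  11.] z40 [-15.   3.] z80 [ 9. -8.]
0.6 [287.0, 258.0] area 92 z10 [-22. -22.] z40 [ -5. -29.] z80 [ 19. -38.]
0.52 [140.0, 342.0] area 206 z10 [  73. -378.] z40 [  88. -373.] z80 [ 107. -366.]
0.5 [200.0, 280.0] area 166 z10 [ -32. -228.] z40 [ -14. -228.] z80 [  10. -228.]
```

```bash
python3 -m creep '0 0 -8 0 1; 0 0 -18 0 1; 0 0 -28 0 1; 0 0 -30 0 1;0 0 -30 0 1' 25;python3 -c "
from blk import *
look('s11')
from tilt import *
"
```

```text
time: 15.22
tcp_pos: [592.4, -15.2, 147.9]
ee_rot: [0.0, 0.787, 0.617, 0.0]
force: [0.2, 0.2, -3.7]
finger_gap: 20.7
finger_force: 25.0
0.61 [140.0, 343.0] area 185 z10 [  74. -378.] z40 [  89. -373.] z80 [ 108. -366.]
0.59 [197.0, 281.0] area 140 z10 [ -31. -234.] z40 [ -13. -234.] z80 [  11. -234.]
0.49 [290.0, 247.0] area 106 z10 [-50.  -4.] z40 [-32. -11.] z80 [ -7. -21.]
0.39 [307.0, 242.0] area 60 z10 [-50.  40.] z40 [-32.  31.] z80 [-7. 19.]
```

```bash
python3 -m creep '0 0 -20 0 1; 0 0 -50 0 1; 0 0 -75 0 1; 0 0 -85 0 1;0 0 -85 0 1;0 0 -85 0 1' 25; python3 -m creep '0 0 0 0 1; 0 0 0 0 1;0 0 0 0 1' 10; python3 -m creep '0 0 0 0 1; 0 0 0 0 1;0 0 0 0 1' 6;python3 -c "
from blk import *
look('s12')"
```

```text
time: 16.08
tcp_pos: [591.2, -15.0, 230.7]
ee_rot: [-0.001, 0.787, 0.617, -0.001]
force: [-0.5, 1.0, -4.1]
finger_gap: 20.5
finger_force: 25.0
time: 16.45
tcp_pos: [591.6, -15.0, 231.8]
ee_rot: [-0.001, 0.787, 0.617, -0.001]
force: [-0.3, 0.3, -3.8]
finger_gap: 15.3
finger_force: 10.0
time: 16.82
tcp_pos: [592.3, -15.2, 232.6]
ee_rot: [0.0, 0.787, 0.617, 0.0]
force: [0.3, 0.2, -3.9]
finger_gap: 14.1
finger_force: 6.0
0.61 [138.0, 344.0] area 211 z10 [  76. -383.] z40 [  90. -378.] z80 [ 109. -371.]
0.46 [196.0, 283.0] area 155 z10 [ -25. -238.] z40 [  -7. -237.] z80 [  16. -237.]
0.45 [283.0, 258.0] area 146 z10 [-25. -30.] z40 [ -7. -37.] z80 [ 16. -46.]
```

```bash
python3 -m creep '10 -7 -10 0 1; 33 -23 -15 0 1; 70 -49 -15 -0.02 1; 110 -77 -15 -0.05 1; 150 -106 -15 -0.08 1; 190 -134 -15 -0.1 1; 230 -162 -15 -0.13 1; 270 -190 -15 -0.15 1; 300 -211 -15 -0.17 1; 320 -225 -15 -0.175 1; 331 -233 -15 -0.175 1; 331 -233 -15 -0.175 1' 30;python3 -c "
from blk import *
look('s13')
save('top','t13')
for r in cams.masks_of('block0','top')[:9]:
        print(round(r['confidence'],2),np.round(r['location']).tolist(),'z10',tobin(back('top',r['location'],10)))
for c in('top','scene'):
  for n,z in(('square',0),('gauge',0),('casket',0),('ringgauge',0)):
    print(n,c,[(round(r['confidence'],2),back(c,r['location'],z).round()[:2]) for r in cams.spot_point(n,c)[:2]])
"
```

```text
time: 18.42
tcp_pos: [444.9, 362.6, 247.9]
ee_rot: [0.0, 0.73, 0.684, 0.0]
force: [-0.5, 0.5, -2.9]
finger_gap: 13.9
finger_force: 30.0
0.64 [139.0, 345.0] area 200 z10 [  79. -381.] z40 [  93. -376.] z80 [ 112. -369.]
0.63 [306.0, 243.0] area 95 z10 [-46.  37.] z40 [-28.  28.] z80 [-4. 16.]
0.63 [198.0, 282.0] area 155 z10 [ -26. -234.] z40 [  -9. -234.] z80 [  15. -234.]
0.56 [284.0, 258.0] area 167 z10 [-25. -28.] z40 [ -7. -35.] z80 [ 16. -44.]
0.48 [285.0, 247.0] area 95 z10 [-53. -15.] z40 [-34. -22.] z80 [-10. -31.]
0.66 [285.0, 192.0] z10 [-26. -34.]
0.63 [277.0, 199.0] z10 [-50. -14.]
0.56 [273.0, 190.0] z10 [-27.   1.]
0.5 [404.0, 187.0] z10 [  79. -380.]
0.48 [262.0, 192.0] z10 [-40.  33.]
square top [(0.9, array([658., 200.]))]
gauge top [(0.74, array([561., -40.])), (0.72, array([ 648., -210.]))]
casket top [(0.76, array([359., 104.]))]
ringgauge top [(0.7, array([354., -95.]))]
square scene [(0.74, array([667., 190.]))]
gauge scene [(0.86, array([ 650., -196.]))]
casket scene [(0.93, array([371.,  94.]))]
ringgauge scene [(0.82, array([356., -88.])), (0.38, array([213., 665.]))]
```

```bash
python3 -m creep '-20 8 0 0 1; -55 22 0 0 1; -95 38 0 0 1; -130 52 0 0 1; -155 61 0 0 1; -168 66 0 0 1; -168 66 30 0 1; -168 66 75 0 1; -168 66 120 0 1; -168 66 150 0 1; -168 66 160 0 1; -168 66 160 0 1' 30;python3 -c "
from h import *
s=manip.get_state();print(s['tcp_pos'])
for c in('top','scene'):
  for n,z in(('tray_bar',107),('tray',16)):
    print(n,c,[(round(r['confidence'],2),back(c,r['location'],z).round()[:2]) for r in cams.spot_point(n,c)[:2]])
"
```

```text
time: 20.52
tcp_pos: [500.0, 190.0, 87.5]
ee_rot: [-0.0, 0.73, 0.683, -0.0]
force: [-0.4, -0.3, -3.2]
finger_gap: 14.0
finger_force: 30.0
[499.99438539 189.99454269  87.50825817]
tray_bar top [(0.87, array([470., 404.]))]
tray top [(0.78, array([472., 402.]))]
tray_bar scene [(0.65, array([299., 549.]))]
tray scene [(0.97, array([324., 520.]))]
```

```bash
python3 -m creep '0 0 4 0 1; 0 0 8 0 1; 0 0 8 0 1' 30; python3 -m creep '0 0 2 0 1; 0 0 2 0 1;0 0 2 0 1' 30; python3 -m creep '0 0 2 0 1; 0 0 2 0 1;0 0 2 0 1' 30
```

```text
time: 21.1
tcp_pos: [499.4, 189.9, 78.9]
ee_rot: [-0.0, 0.73, 0.683, -0.001]
force: [-0.6, 0.3, -3.2]
finger_gap: 13.7
finger_force: 30.0
time: 21.48
tcp_pos: [500.0, 189.8, 78.1]
ee_rot: [0.0, 0.73, 0.683, -0.0]
force: [-3.8, -2.0, 4.3]
finger_gap: 13.7
finger_force: 30.0
time: 21.85
tcp_pos: [500.0, 189.9, 78.0]
ee_rot: [0.0, 0.73, 0.683, -0.0]
force: [-7.4, -3.0, 15.5]
finger_gap: 13.9
finger_force: 30.0
```

```bash
python3 -m creep '0 0 0 0 1; 0 0 0 0 1;0 0 0 0 1' 4; python3 -m creep '0 0 0 0 1; 0 0 0 0 1;0 0 0 0 1;0 0 0 0 1' 30; python3 -m creep '0 0 -2 0 1; 0 0 -3 0 1;0 0 -3 0 1' 30;  python3 -m creep '0 0 -10 0 1; 0 0 -10 0 1;0 0 -10 0 1' 30; python3 -c "
from h import *
a=save('scene','s14');save('top','t14')
for c in('top','scene'):
  for n,z in(('tray_bar',103),('tray',12)):
    print(n,c,[(round(r['confidence'],2),back(c,r['location'],z).round()[:2]) for r in cams.spot_point(n,c)[:2]])
"
```

```text
time: 22.22
tcp_pos: [500.1, 190.4, 76.6]
ee_rot: [-0.0, 0.73, 0.683, 0.0]
force: [-4.2, -0.5, 5.7]
finger_gap: 13.7
finger_force: 4.0
time: 22.72
tcp_pos: [500.2, 190.4, 76.6]
ee_rot: [-0.0, 0.73, 0.683, 0.0]
force: [-3.9, -0.2, 6.3]
finger_gap: 13.7
finger_force: 30.0
time: 23.1
tcp_pos: [499.8, 190.0, 78.0]
ee_rot: [-0.0, 0.73, 0.683, -0.0]
force: [-0.5, -1.0, -3.6]
finger_gap: 13.9
finger_force: 30.0
time: 23.48
tcp_pos: [500.2, 190.0, 88.8]
ee_rot: [0.0, 0.73, 0.683, 0.0]
force: [0.2, 0.7, -4.4]
finger_gap: 13.7
finger_force: 30.0
tray_bar top []
tray top [(0.68, array([492., 192.]))]
tray_bar scene [(0.91, array([499., 191.])), (0.38, array([490., 310.]))]
tray scene [(0.81, array([503., 195.]))]
```

```bash
python3 -m creep '0 0 -30 0 1; 0 0 -75 0 1; 0 0 -105 0 1; 10 -4 -115 0 1; 35 -14 -115 0 1; 70 -28 -115 0 1; 105 -41 -115 0 1; 135 -53 -115 0 1; 155 -61 -115 0 1; 168 -66 -115 0 1; 168 -66 -115 0 1;168 -66 -115 0 1' 30; python3 -c "
from h import *
s=manip.get_state();print(s['tcp_pos']);h=s['tcp_pos'][2]-76.7
a=save('scene','s15');save('top','t15')
for c in('top','scene'):
  for n,z in(('tray_bar',h+91),('tray',h),('window',40),('reader',0)):
    print(n,c,[(round(r['confidence'],2),back(c,r['location'],z).round()[:2]) for r in cams.spot_point(n,c)[:2]])
"
```

```text
time: 25.28
tcp_pos: [445.4, 361.3, 203.0]
ee_rot: [0.0, 0.731, 0.683, -0.001]
force: [0.7, 0.1, -3.0]
finger_gap: 14.0
finger_force: 30.0
[445.36370314 361.31867064 202.99882503]
tray_bar top [(0.86, array([446., 360.])), (0.49, array([339.,  92.]))]
tray top [(0.67, array([439., 363.])), (0.42, array([344.,  95.]))]
window top [(0.96, array([455., 369.]))]
reader top [(0.56, array([447., 358.])), (0.31, array([460., 385.]))]
tray_bar scene [(0.6, array([439., 360.])), (0.53, array([695., -91.]))]
tray scene [(0.58, array([445., 369.])), (0.37, array([508., 285.]))]
window scene [(0.93, array([448., 346.]))]
reader scene [(0.77, array([442., 362.]))]
```

```bash
python3 - <<'E'
from fit import *
for c,o in(("top",(145,229)),("scene",(382,154))):
    g=cv2.cvtColor(cv2.imread(f"pics/{c}0.png"),cv2.COLOR_BGR2GRAY)
    _,_,_,m=cv2.floodFill(g.copy(),np.zeros((422,562),np.uint8),o,255,14,14,4|cv2.FLOODFILL_MASK_ONLY|(255<<8))
    m=m[1:-1,1:-1];cs,_=cv2.findContours(m,cv2.RETR_EXTERNAL,cv2.CHAIN_APPROX_NONE);k=max(cs,key=cv2.contourArea)
    # outline mapped to z=40 plane
    W=np.array([back(c,p,40)[:2] for p in k[:,0].astype(float)])
    r=cv2.minAreaRect(W.astype(np.float32));M=cv2.moments(m,True)
    print(c,M["m00"],"rect",np.round(r[0],1),np.round(r[1],1),r[2],"centroid",back(c,(M["m10"]/M["m00"],M["m01"]/M["m00"]),40).round(1))
E
```

```text
Traceback (most recent call last):
TypeError: tuple indices must be integers or slices, not tuple
```

```bash
python3 - <<'E'
from fit import *
for c,o in(("top",(145,229)),("scene",(382,154))):
    g=cv2.cvtColor(cv2.imread(f"pics/{c}0.png"),cv2.COLOR_BGR2GRAY)
    m=np.zeros((422,562),np.uint8)
    cv2.floodFill(g.copy(),m,o,255,14,14,4|cv2.FLOODFILL_MASK_ONLY|cv2.FLOODFILL_FIXED_RANGE|(255<<8))
    m=np.ascontiguousarray(m[1:-1,1:-1]);cs,_=cv2.findContours(m,cv2.RETR_EXTERNAL,cv2.CHAIN_APPROX_NONE);k=max(cs,key=cv2.contourArea)
    W=np.array([back(c,p,40)[:2] for p in k[:,0].astype(float)])
    r=cv2.minAreaRect(W.astype(np.float32));M=cv2.moments(m,True)
    print(c,M["m00"],"rect",np.round(r[0],1),np.round(r[1],1),r[2],"centroid",back(c,(M["m10"]/M["m00"],M["m01"]/M["m00"]),40).round(1))
E
```

```text
top 1008.0 rect [445.2 363. ] [ 74.2 113.8] 85.69338989257812 centroid [444.7 363.1  40. ]
scene 829.0 rect [445.1 362.6] [ 75.3 114.9] 86.24534606933594 centroid [447.2 362.7  40. ]
```

```bash
python3 -m creep '1 0 15 0 1; 1 0 30 0 1; 1 0 45 0 1; 1 0 58 0 1; 1 0 67 0 1; 1 0 72 0 1; 1 0 75 0 1; 1 0 75 0 1; 1 0 75 0 1; 1 0 75 0 1; 1 0 75 0 1' 30; python3 -c "
from h import *
s=manip.get_state();print(s['tcp_pos'],s['force']);h=s['tcp_pos'][2]-76.7
save('scene','s16');save('top','t16')
for c in('top','scene'):
  for n,z in(('tray_bar',h+91),('tray',h)):
    print(n,c,[(round(r['confidence'],2),back(c,r['location'],z).round()[:2]) for r in cams.spot_point(n,c)[:2]])
"
```

```text
time: 27.15
tcp_pos: [445.5, 363.1, 128.7]
ee_rot: [0.0, 0.73, 0.683, 0.0]
force: [0.6, -0.2, -3.6]
finger_gap: 13.8
finger_force: 30.0
[445.54822417 363.09626353 128.72381811] [ 0.56668837 -0.17427851 -3.57213451]
tray_bar top [(0.94, array([448., 358.]))]
tray top []
tray_bar scene [(0.65, array([444., 365.]))]
tray scene [(0.79, array([447., 374.]))]
```

```bash
python3 - <<'E'
from h import *
from itertools import product
ms={}
for c in("scene","top"):
    r=cams.masks_of("tray",c)
    if r: ms[c]=np.array(r[0]["region"]);print(c,r[0]["confidence"],ms[c].sum(),np.round(r[0]["location"]))
def box(x,y,z): return np.array(list(product(x,y,z)),float)
parts=[box((-80,80),(-55,55),(0,34)),box((-7,7),(-55,55),(82,100)),box((-7,7),(52,55),(34,82)),box((-7,7),(-55,-52),(34,82))]
def rend(c,X,Y,th,zz):
    im=np.zeros((420,560),np.uint8)
    for p in parts:
        w=np.c_[X+np.cos(th)*p[:,0]-np.sin(th)*p[:,1],Y+np.sin(th)*p[:,0]+np.cos(th)*p[:,1],p[:,2]+zz]
        cv2.fillConvexPoly(im,cv2.convexHull(np.round(proj(c,w)*8).astype(np.int32)),1,shift=3)
    return im>0
for c,m in ms.items():
    best=[]
    for X in range(430,462,3):
        for Y in range(348,379,3):
            for th in(-.17,-.12,-.07,-.02,.03):
                r=rend(c,X,Y,th,52);best.append(((m&r).sum()/(m|r).sum(),X,Y,th))
    print(c,sorted(best)[::-1][:5])
E
```

```text
scene 0.65 2271 [390. 149.]
top 0.97 812 [155. 217.]
scene [(np.float64(0.8332108743570904), 448, 363, -0.07), (np.float64(0.824), 451, 360, -0.07), (np.float64(0.8224400871459695), 451, 360, -0.02), (np.float64(0.8216235893702221), 451, 363, -0.02), (np.float64(0.8206162876008805), 445, 363, -0.12)]Traceback (most recent call last):
  File "<stdin>", line 20, in <module>
  File "<stdin>", line 13, in rend
  File "h.py", line 4, in proj
    m=cams.camera_model(c);T=np.linalg.inv(np.array(m["extrinsics"]));K=np.array(m["mtx"])
ValueError: time passes only in moves, steps and waits
```

```bash
python3 -m creep '0 0 1 0 1; 0 0 1 0 1; 0 0 1 0 1; 0 0 1 0 1' 30; python3 -c "
from bench import manip
print(manip.hand_in())"
```

```text
time: 28.05
tcp_pos: [445.4, 363.0, 127.5]
ee_rot: [0.0, 0.73, 0.683, 0.0]
force: [-0.8, -1.8, -3.7]
finger_gap: 13.6
finger_force: 30.0
the job is handed in; nothing more can be done
None
```

I handed the job in at 28 s. By my measurements all four blocks are in the bin, and the tray hangs level, centred over the glass and about 11 mm above it. The hand-in gave no verdict back. To level the tray after tipping, I pressed it briefly on the open bench without letting go of it.

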